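# Set the sole press timer wheel to four

### The job

The next pair of soles needs time setting four. On the grey control box with the wide ribbed thumbwheel, roll the wheel round, step by step, until the face with four dots has clicked into place looking straight up, then let go. Leave the narrow thumbwheel on the other grey box at the setting it shows.

Things in the scene. Friction and masses are not known exactly. Their poses are not given: they have to be found in the camera images.
- timer_axis (a point): Centre of the wide (40 mm) ivory thumbwheel, on its axis, 70 mm over the bench. It stands in a fixed grey box 150 (x) x 100 (y) x 75 mm high. Hub radius 26 mm; six ribs 6 mm thick reach to radius 46 mm; between ribs are faces with 1 to 6 black dots. At rest a face is up, ribs 30 degrees either side. Axes stay with the box: z up, y along the axle, x level, away from the robot (yaw up to 20 degrees).
- timer_wheel (a joint): Angle of the wide wheel, rad: 0 with one dot up, 1.047 more for each further dot, 3.142 with four up. Grows as the wheel's top rolls along +x of timer_axis. Starts at 1, 2 or 3 dots; stops just outside 1 and 6. A spring click holds each face: push a rib (about 5 N) from 30 degrees before upright to just past upright, clear the ribs, and it snaps on to the next face.
- pressure_axis (a point): Centre of the narrow (18 mm) ivory thumbwheel, on its axis, 70 mm over the bench. Box, wheel and axes are otherwise as for timer_axis. The two boxes stand side by side, either one on the left.
- pressure_wheel (a joint): Angle of the narrow wheel, rad, counted as for the wide one. Starts at two dots up (1.047).
Mind the look-alikes: they are no part of the job. Leave any purple or yellow look-alike of the part that bears timer_axis alone.

How it is judged:
By the outcome, as a careful person would: the job done as asked, in the order asked, and still so for the second after the job is handed in, with the robot touching nothing.
It also fails if it takes over 40 s, if anything falls off the work surface, if the arm or the gripper's body presses on something with over 40 N, if the wrist force passes 120 N, or if a joint passes its speed limit or range.

### The arm

A 6-joint arm with a two-finger parallel gripper is mounted at the origin on the work surface. World frame = base frame: x ahead of the robot, y to its left, z up, the work surface at z = 0. Lengths are in m, angles in rad, forces in N, time in s.
With the tool pointing down it reaches from about 0.425 to 0.925 m from the base axis. Payload 12.5 kg.
Tool frame: the origin (TCP) lies at the very end of the fingers, on their centre line; the grasp point (between the pads) lies 19 mm behind it (env.pinch_z is the distance from the TCP to the grasp point, in m); z points along the fingers, y is the direction in which the jaws open and shut (so a half turn about z gives the same grasp; the last joint's range is limited). The gripper opens to 85 mm and grips with 20 to 120 N. Pads are 22 mm wide; open, the fingers measure 114 mm over their backs; the gripper's body (76 mm by 85 mm) begins 54 mm behind the grasp point. The pads swing forward as they close: fully open they stand 13 mm farther back than shut.
Start: joints at [1.051, 0.491, 1.559, -0, 1.092, -0.106], TCP at [0.251, 0.572, 0.231] pointing down, gripper open.
Joint ranges: [-3.1, 3.1], [-0.84, 2.19], [0.05, 2.79], [-1.13, 4.28], [0.06, 2.93], [-2.69, 2.69]. Speed limits (rad/s): [2.22, 2.22, 2.79, 3.14, 3.14, 3.14].

### API

Orientations are given as a rotation vector (axis times angle).
In Python, from rig import read_state, read_camera, camera_params, env, look_for, silhouettes gives the robot as it stands. The module is installed in compiled form; this text tells all that it offers.
- The arm moves only by the shell command python3 -m crank 'ROWS' [FORCE]. ROWS is a JSON object of lists of equal length, an entry for each row: "linear": the shift along the tool's x, y, z in cm, a list of three; "angular": the turn, a rotation vector about the tool's x, y, z in degrees, a list of three; "jaw": the closure in counts, from 0 (fully open) to 255 (shut). A call has exactly 5 rows; each row is the pose to reach, as a shift and turn from the pose measured when the call began, along the tool's axes at that moment; what a row does not reach only later rows make up. A row lasts 1/10 s, in which the tool goes at most 50 mm and 8.59 degrees, less where a joint would pass 70% of its speed; a pose out of reach is approached as far as the arm can. A call with a gripper value outside its range is refused whole. The fingers move at their own pace and stop on an object; FORCE is the grip in N (left out, the last holds). Time passes only in rows, so rows that repeat a pose let the fingers close, or fill a call up. It gives the time, the measured TCP pose, the force and the opening at its end, in the units of the state.
- read_state(): the state, without advancing time (a new reading comes with each control period).
- read_camera(name): name is "scene" or "top"; returns (picture, depth): 400x640x3 uint8, red, green, blue; 400x640 float32, m along the optical axis (not along the pixel's ray), 0 where there is no reading.
- camera_params(name): a dict with "vfov" (degrees; the focal length in pixels is half the picture's height over the tangent of half this angle, whatever the lens; pixels are square), "cx", "cy" (the principal point, pixels), "k1" (the pictures are not rectified: a ray, as slopes to the right and down, at radius r is drawn at 1 + k1 r^2 times it, then the intrinsics apply), "rvec" (rotation vector, rad) and "tvec" (3), from world to camera coordinates, as OpenCV has them. Camera axes: x right, y down, z forward; pixel columns grow to the right and rows downward; lengths in m; the calibration is good to about 2 mm. A picture is of the moment at which its call begins. camera_params takes no time and is no camera call.
- env.sign_off(): hands the job in, once; it reports no verdict.
Trained networks look in the newest picture that a camera, given by its name, has taken for a name from the list of things; names that differ only in an ending like _2 or _b are one class to them, and where a whole thing is asked for, a point or a joint stands for the part that bears it (a point fixed in the world has none). Each returns a list of dicts, best first, with "p" (0 to 1); they miss things now and then, are a little off and sometimes report something else, mostly with a low value. They report only what shows in the picture. A call takes as long as a camera call. They do not tell look-alikes from the thing itself.
- look_for(camera, name): "box" ([left, top, right, bottom] in pixels, round what is visible of it).
- silhouettes(camera, name): "pixels" (400x640 bool, what is visible of it) and "box" ([left, top, right, bottom] in pixels, round what is visible of it).
The state is a dict: "clock": time; "q": joint angles; "qvel": joint speeds; "joint_torque": joint torques, N m; "ee_pos": TCP position; "tcp_rot": TCP orientation; "force": force on the tool from outside, world axes, zero at the start; "wrist_torque": the same for the moment, N m; "opening": finger opening in m.
Only numpy, scipy, OpenCV 4.12 (cv2) and the standard library are available. Lean on these libraries where they do the work, as an engineer would, in place of code of your own. Each camera call takes 0.05 s, during which the arm holds its last target. There are 200 camera calls.

## Working session

There is one attempt and no reset: what is moved stays moved. The work goes in short steps, Python scripts to look and compute and a shell command to move; the robot and the scene stay as the last step left them, time stands still between calls to the robot, and variables do not carry over. Pictures are saved under pics/ and viewed, about 8 in all and at most 12, crops included, and the job is handed in when it is done.

```bash
mkdir -p pics; cat > h.py <<'E'
import numpy as np, cv2
from rig import *
from scipy.spatial.transform import Rotation as R
def cam(n):
    p=camera_params(n); f=200/np.tan(np.radians(p['vfov'])/2)
    M=R.from_rotvec(p['rvec']).as_matrix(); return p,f,M,np.array(p['tvec'])
def proj(n,X):
    p,f,M,t=cam(n); c=np.atleast_2d(X)@M.T+t; s=c[:,:2]/c[:,2:]; s=s*(1+p['k1']*(s**2).sum(1,keepdims=True)); return s*f+[p['cx'],p['cy']]
def cloud(n,D):
    p,f,M,t=cam(n); v,u=np.mgrid[:400,:640]
    d=np.stack([(u-p['cx'])/f,(v-p['cy'])/f],-1); s=d.copy()
    for _ in range(10): s=d/(1+p['k1']*(s**2).sum(-1,keepdims=True))
    c=np.dstack([s,np.ones((400,640))])*D[...,None]; return (c-t)@M
E
python3 - <<'E'
from h import *
ims=[]
for n in ('scene','top'):
    im,D=read_camera(n); np.savez(f'{n}0.npz',im=im,D=D); 
    cv2.imwrite(f'pics/{n}0.png',im[...,::-1])
    for w in ('timer_axis','pressure_axis'): print(n,w,[(np.round(o['box']),round(o['p'],2)) for o in look_for(n,w)])
    print(n,-cam(n)[2].T@cam(n)[3])
s=read_state(); print(s['clock'],s['ee_pos'],s['tcp_rot'],R.from_rotvec(s['tcp_rot']).as_matrix().round(3))
E
```

```text
scene timer_axis [(array([280., 244., 348., 336.]), 0.8), (array([434., 156., 483., 221.]), 0.72), (array([340., 190., 406., 269.]), 0.67), (array([242., 106., 294., 164.]), 0.58)]
scene pressure_axis [(array([158., 164., 236., 236.]), 0.71)]
scene [0.87968639 0.26206002 0.80223366]
top timer_axis [(array([246., 162., 295., 231.]), 0.94), (array([181., 239., 239., 310.]), 0.9), (array([264.,  89., 309., 155.]), 0.73), (array([392., 222., 445., 289.]), 0.67)]
top pressure_axis [(array([407., 118., 455., 182.]), 0.81)]
top [0.30403157 0.01433101 1.14920779]
0.3 [0.25126864 0.5722065  0.23112058] [-6.45335300e-01 -3.07450174e+00  4.34040980e-04] [[-0.916  0.402 -0.   ]
 [ 0.402  0.916 -0.   ]
 [ 0.    -0.    -1.   ]]
```

View pics/scene0.png

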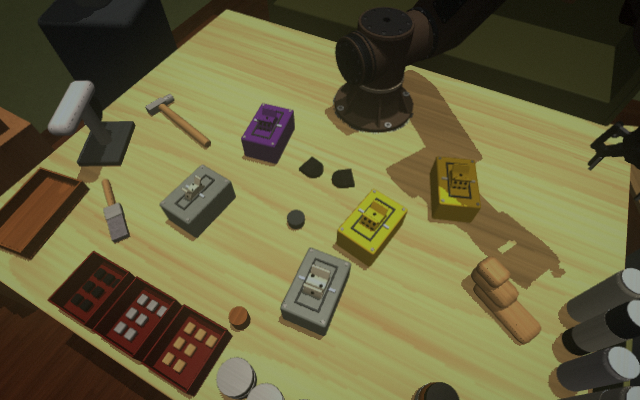

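View pics/top0.png

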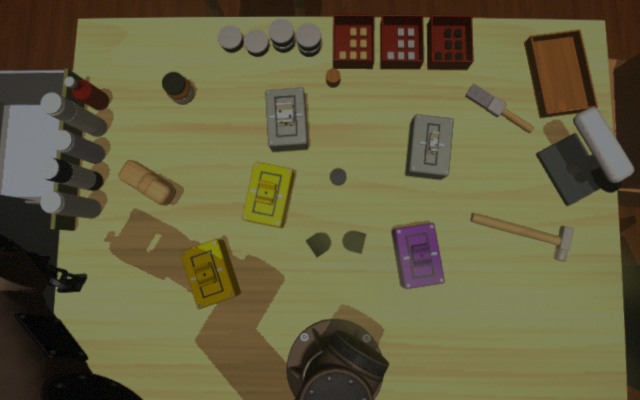

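Candidates for the wide wheel:
- Grey box with the wide wheel: scene (316,290), top (286,118). This is my choice.
- Grey box with the narrow wheel: scene (198,200), top (431,147).
- Yellow look-alikes: scene (372,227) and (456,188).
- Purple look-alike: scene (268,132).

Next I'll check the choice in a close crop and measure it.

```bash
python3 - <<'E'
from h import *
cr=[]
for n,b in (('scene',(270,235,360,340)),('top',(250,75,320,160))):
    z=np.load(n+'0.npz'); P=cloud(n,z['D']); im=z['im']
    x0,y0,x1,y1=b; cr.append(cv2.resize(im[y0:y1,x0:x1,::-1],(390,int(390*(y1-y0)/(x1-x0))),interpolation=cv2.INTER_CUBIC))
    m=np.zeros((400,640),bool); m[y0:y1,x0:x1]=1
    im=im.astype(int); grey=(abs(im[...,0]-im[...,1])<25)&(abs(im[...,1]-im[...,2])<40)
    q=m&(P[...,2]>.067)&(P[...,2]<.083); pts=P[q]
    r=cv2.minAreaRect(pts[:,:2].astype(np.float32)*1000); print(n,'rect',r,'z med',np.median(pts[:,2]))
    w=m&(P[...,2]>.095); pw=P[w]; print('wheel',w.sum(),pw.mean(0),pw.min(0),pw.max(0))
h=max(c.shape[0] for c in cr); cv2.imwrite('pics/crop0.png',np.hstack([cv2.copyMakeBorder(c,0,h-c.shape[0],0,0,cv2.BORDER_CONSTANT) for c in cr]))
E
```

```text
scene rect ((603.7884521484375, 130.0560302734375), (217.20188903808594, 100.61293029785156), 4.434452056884766) z med 0.07445675466418009
wheel 395 [0.6591713  0.14645934 0.17519565] [0.61064853 0.1107236  0.09502176] [0.87968639 0.26206002 0.80223366]
top rect ((636.654296875, 130.12599182128906), (151.58157348632812, 100.52531433105469), 4.942107677459717) z med 0.07617555951888037
wheel 293 [0.61417887 0.12176715 0.182001  ] [0.30403157 0.01433101 0.09519113] [0.66309172 0.15165536 1.14920779]
```

View pics/crop0.png

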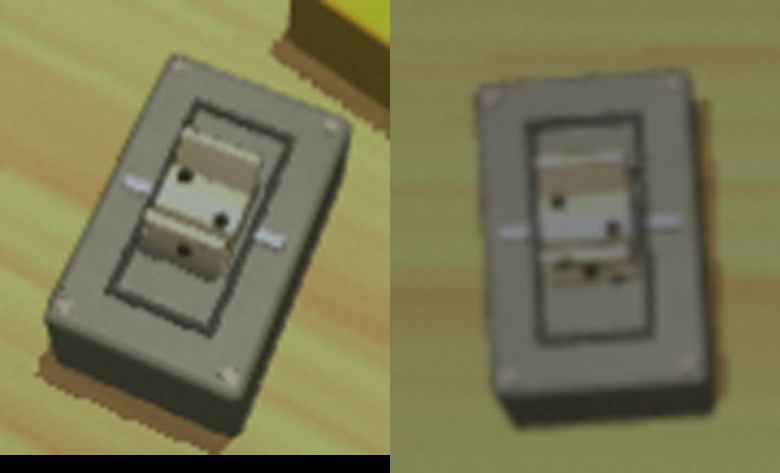

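The chosen grey box shows two dots up, and the one-dot face is on its +x side. It therefore needs two steps along +x. Both views agree on the box: centre (0.637, 0.130), yaw 4.9°, top at 75 mm, length 151 mm. I'll bring the shut fingers in from the robot side.

```bash
cat >> h.py <<'E'
C=np.array([.6366,.1301,0]); YAW=np.radians(4.9); B=R.from_euler('z',YAW).as_matrix()
def go(x,y,z):  # tool shift (cm) and turn (deg) to a TCP target in box frame (mm)
    s=read_state(); T=R.from_rotvec(s['tcp_rot']).as_matrix()
    G=B@np.array([[-1,0,0],[0,1,0],[0,0,-1.]])
    print('boxTCP mm',(B.T@(s['ee_pos']-C)*1000).round(1),'clock',s['clock'],'F',np.round(B.T@s['force'],1))
    print('linear cm',(T.T@(C+B@np.array([x,y,z])/1000-s['ee_pos'])*100).round(2),'ang',np.degrees(R.from_matrix(T.T@G).as_rotvec()).round(2))
E
python3 -c "
from h import *
go(-46,0,170)"
```

```text
boxTCP mm [-346.2  473.4  231.1] clock 0.3 F [-0.8  0.1 -0.2]
linear cm [-49.02 -27.19   6.12] ang [-2.000e-02 -1.000e-02 -2.861e+01]
```

```bash
python3 -m crank '{"linear":[[-4,-2.2,0],[-8,-4.4,0],[-12,-6.6,0],[-16,-8.8,0],[-20,-11,0]],"angular":[[0,0,-5],[0,0,-10],[0,0,-15],[0,0,-20],[0,0,-25]],"jaw":[255,255,255,255,255]}' 40; python3 -c "
from h import *
go(-46,0,170)"
```

```text
clock: 0.8
ee_pos: [0.391, 0.3896, 0.2313]
tcp_rot: [-0.041, 3.141, -0.0]
force: [0.5, 1.3, 0.4]
opening: 0.0122
boxTCP mm [-222.6  279.5  231.3] clock 0.8 F [0.6 1.2 0.4]
linear cm [-19.28 -26.86   6.13] ang [-0.01  0.   -3.39]
```

```bash
python3 -m crank '{"linear":[[-3,-4,0],[-6,-8,1],[-9,-12,2],[-12,-16,3],[-15,-20,4]],"angular":[[0,0,-1],[0,0,-2],[0,0,-3.4],[0,0,-3.4],[0,0,-3.4]],"jaw":[255,255,255,255,255]}'; python3 -c "
from h import *
go(-46,0,170)"
```

```text
clock: 1.3
ee_pos: [0.5438, 0.1961, 0.1921]
tcp_rot: [-0.135, 3.138, -0.0]
force: [0.7, 1.0, 0.9]
opening: -0.0004
boxTCP mm [-86.8  73.7 192.1] clock 1.3 F [0.7 0.9 0.9]
linear cm [-4.08 -7.37  2.22] ang [-0.    0.02  0.01]
```

```bash
python3 -m crank '{"linear":[[-2,-3.5,1],[-4.1,-7.4,2.2],[-4.1,-7.4,4],[-4.1,-7.4,5.5],[-4.1,-7.4,5.5]],"angular":[[0,0,0],[0,0,0],[0,0,0],[0,0,0],[0,0,0]],"jaw":[255,255,255,255,255]}'; python3 - <<'E'
from h import *
go(-46,0,104)
im,D=read_camera('scene'); cv2.imwrite('pics/s1.png',cv2.resize(im[200:350,240:400,::-1],(800,600)[:2],fx=1,fy=1,interpolation=cv2.INTER_CUBIC))
E
```

```text
clock: 1.8
ee_pos: [0.5902, 0.1254, 0.1353]
tcp_rot: [0.133, -3.136, 0.0]
force: [1.1, 0.4, 0.6]
opening: 0.0002
boxTCP mm [-46.6  -0.8 135.3] clock 1.8 F [1.1 0.3 0.6]
linear cm [-0.07  0.08  3.13] ang [-0.   -0.18 -0.04]
```

View pics/s1.png

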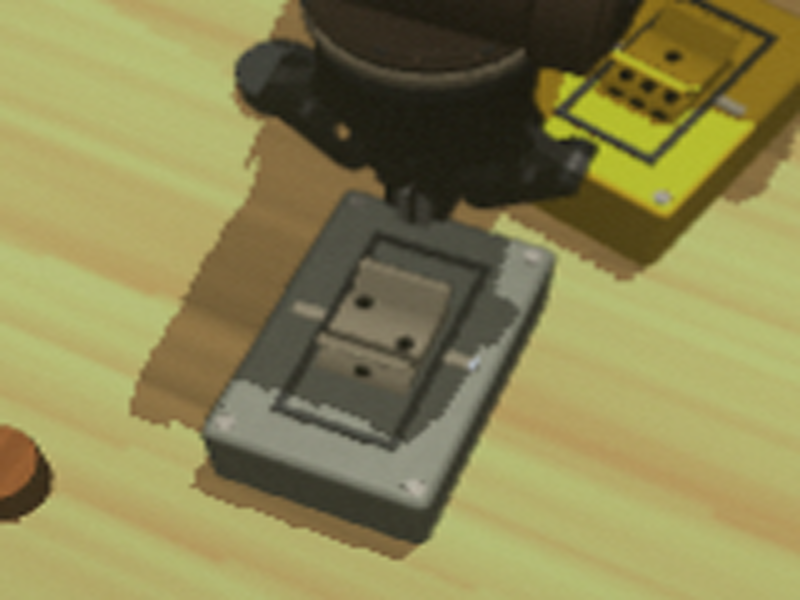

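The shut fingers, at crop (415,205), are behind the wheel and in line with it. Two dots are still up. Next I'll descend and push.

```bash
python3 -m crank '{"linear":[[0,0.1,1.6],[0,0.1,3.1],[0,0.1,3.1],[-0.5,0.1,3.1],[-1,0.1,3.1]],"angular":[[0,0,0],[0,0,0],[0,0,0],[0,0,0],[0,0,0]],"jaw":[255,255,255,255,255]}'; python3 -c "
from h import *
go(-7,0,104)"
```

```text
clock: 2.35
ee_pos: [0.6015, 0.1279, 0.1069]
tcp_rot: [-0.135, 3.138, -0.0]
force: [-0.5, 0.1, -0.1]
opening: -0.0001
boxTCP mm [-35.1   0.8 106.9] clock 2.35 F [-0.5  0.2 -0.1]
linear cm [-2.81 -0.08  0.29] ang [-0.    0.03  0.02]
```

```bash
python3 -m crank '{"linear":[[-0.4,0,0.3],[-0.9,0,0.3],[-1.4,0,0.3],[-1.9,0,0.3],[-2.3,0,0.3]],"angular":[[0,0,0],[0,0,0],[0,0,0],[0,0,0],[0,0,0]],"jaw":[255,255,255,255,255]}'; python3 - <<'E'
from h import *
go(-7,0,104)
im,D=read_camera('scene'); cv2.imwrite('pics/s2.png',cv2.resize(im[230:340,270:390,::-1],(600,550),interpolation=cv2.INTER_CUBIC))
E
```

```text
clock: 2.85
ee_pos: [0.6258, 0.13, 0.1063]
tcp_rot: [-0.135, 3.134, 0.0]
force: [-1.0, -0.2, 0.7]
opening: 0.0001
boxTCP mm [-10.8   0.8 106.3] clock 2.85 F [-1.  -0.1  0.7]
linear cm [-0.38 -0.08  0.23] ang [0.   0.26 0.02]
```

View pics/s2.png

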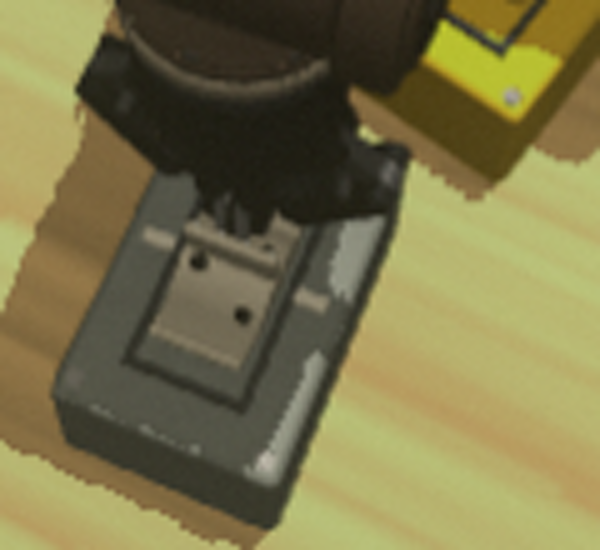

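The two-dot face has rolled forward. The pushed rib, at crop (235,245), is nearly upright against the fingers. I'll push a few mm further and then lift.

```bash
python3 -m crank '{"linear":[[-0.4,0,0.1],[-0.7,0,0],[-0.7,0,0],[-0.7,0,-1.2],[-0.7,0,-3]],"angular":[[0,0,0],[0,0,0],[0,0,0],[0,0,0],[0,0,0]],"jaw":[255,255,255,255,255]}'; python3 -m crank '{"linear":[[1,0,-1.5],[3,0,-1.5],[5,0,-1.5],[7,0,-1.5],[7,0,-1.5]],"angular":[[0,0,0],[0,0,0],[0,0,0],[0,0,0],[0,0,0]],"jaw":[255,255,255,255,255]}'; python3 - <<'E'
from h import *
go(-46,0,104)
im,D=read_camera('scene'); cv2.imwrite('pics/s3.png',cv2.resize(im[230:340,270:390,::-1],(600,550),interpolation=cv2.INTER_CUBIC))
E
```

```text
clock: 3.4
ee_pos: [0.6322, 0.1305, 0.1352]
tcp_rot: [-0.135, 3.138, 0.0]
force: [-1.0, -0.5, -0.2]
opening: 0.0001
clock: 3.9
ee_pos: [0.5599, 0.1244, 0.1511]
tcp_rot: [-0.135, 3.139, -0.0]
force: [1.0, 0.5, 0.8]
opening: -0.0001
boxTCP mm [-76.9   0.9 151.1] clock 3.9 F [1.1 0.4 0.8]
linear cm [-3.09 -0.09  4.71] ang [-0.    0.    0.03]
```

View pics/s3.png

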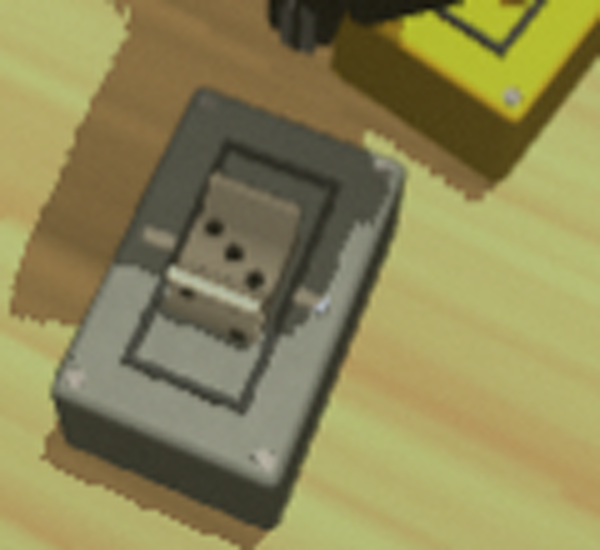

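Three dots are now up at crop (235,250), clicked into place like the start. I'll repeat the same push.

```bash
python3 -m crank '{"linear":[[-3.1,-0.1,0],[-3.1,-0.1,2],[-3.1,-0.1,4.6],[-3.1,-0.1,4.7],[-3.6,-0.1,4.7]],"angular":[[0,0,0],[0,0,0],[0,0,0],[0,0,0],[0,0,0]],"jaw":[255,255,255,255,255]}';  python3 -c "
from h import *
go(-11,0,105)"
```

```text
clock: 4.45
ee_pos: [0.5977, 0.1266, 0.1046]
tcp_rot: [-0.135, 3.138, -0.0]
force: [0.1, -0.9, -0.1]
opening: 0.0003
boxTCP mm [-3.900e+01 -1.000e-01  1.046e+02] clock 4.45 F [ 0.  -0.9 -0.1]
linear cm [-2.8   0.01 -0.04] ang [-0.    0.04  0.03]
```

```bash
python3 -m crank '{"linear":[[-0.5,0,0],[-1.1,0,-0.1],[-1.7,0,-0.1],[-2.3,0,-0.1],[-2.8,0,-0.1]],"angular":[[0,0,0],[0,0,0],[0,0,0],[0,0,0],[0,0,0]],"jaw":[255,255,255,255,255]}';  python3 -c "
from h import *
go(-4,0,105)"
```

```text
clock: 4.95
ee_pos: [0.6264, 0.1291, 0.1058]
tcp_rot: [-0.135, 3.137, 0.0]
force: [0.2, -0.8, 0.7]
opening: 0.0002
boxTCP mm [-1.020e+01 -1.000e-01  1.058e+02] clock 4.95 F [ 0.1 -0.8  0.7]
linear cm [-0.62  0.01  0.09] ang [-0.    0.09  0.03]
```

```bash
python3 -m crank '{"linear":[[-0.4,0,0.1],[-0.7,0,0],[-0.7,0,0],[-0.7,0,-1.2],[-0.7,0,-3]],"angular":[[0,0,0],[0,0,0],[0,0,0],[0,0,0],[0,0,0]],"jaw":[255,255,255,255,255]}'; python3 -m crank '{"linear":[[1,0,-1.5],[4,0,-3],[7,0,-4],[9,0,-5],[9,0,-5]],"angular":[[0,0,0],[0,0,0],[0,0,0],[0,0,0],[0,0,0]],"jaw":[255,255,255,255,255]}'; python3 - <<'E'
from h import *
go(-46,0,104)
im,D=read_camera('scene'); a=cv2.resize(im[230:340,270:390,::-1],(400,367),interpolation=cv2.INTER_CUBIC)
b=cv2.resize(im[150:260,140:260,::-1],(400,367),interpolation=cv2.INTER_CUBIC)
cv2.imwrite('pics/s4.png',np.hstack([a,b]))
E
```

```text
clock: 5.45
ee_pos: [0.6328, 0.1296, 0.136]
tcp_rot: [0.135, -3.138, 0.0]
force: [-0.3, -0.4, 0.2]
opening: 0.0001
clock: 5.95
ee_pos: [0.5416, 0.122, 0.1884]
tcp_rot: [-0.136, 3.137, 0.0]
force: [-0.0, -0.4, -1.1]
opening: -0.0002
boxTCP mm [-95.3   0.  188.4] clock 5.95 F [-0.1 -0.4 -1.1]
linear cm [-4.92 -0.01  8.45] ang [-0.    0.09  0.05]
```

View pics/s4.png

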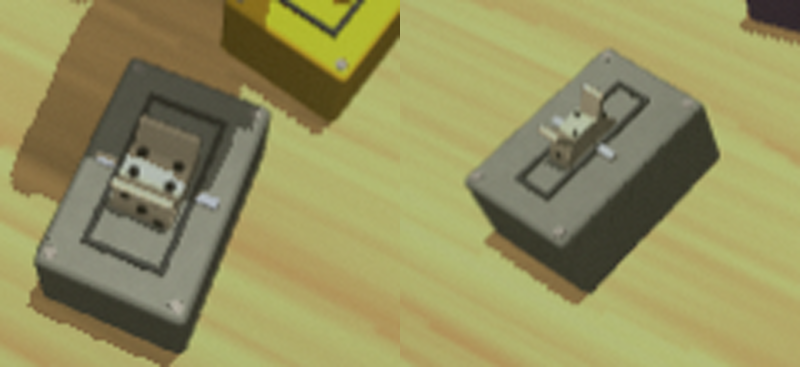

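The wide wheel shows four dots up at crop (157,172), with the three-dot face towards +x. The narrow wheel still shows two dots. The gripper is clear, so I'll hand in.

```bash
python3 -c "
from rig import env
print(env.sign_off())"
```

```text
the job is handed in; nothing more can be done
None
```

The wide wheel on the grey box is now at four dots. I rolled it from two to three to four with the shut fingertips, letting it click in at each step.

- **Last picture:** four dots face straight up and the three-dot face is on the far side, as expected. The narrow wheel still shows two dots. I saw no change to the yellow and purple boxes, though the last picture covers only part of them.
- **Robot:** the gripper ended about 19 cm up and touching nothing. The job took about 6 s, and the wrist force readings I took between moves were about 1–2 N. No check failed or disagreed.
- **Measuring:** in the first measurement, the scene view's box outline came out too long (217 mm instead of about 151 mm). I used the top view's outline instead, which matched the stated size.

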